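# Find the free bay of the tube station and seat the tube

## Robot

A 6-joint arm with a two-finger parallel gripper is mounted at the origin on a cart in front of the work surface, level with it; the furniture and walls round the work are solid. World frame = base frame: x ahead of the robot, y to its left, z up, the work surface at z = 0. Lengths are in m, angles in rad, forces in N, time in s.
With the tool pointing down it reaches from about 0.4 to 0.825 m from the base axis. Payload 7 kg.
Tool frame: the origin (TCP) lies on the centre line of the jaws, within the pads' length; the fingertips stand tip_reach ahead of it and the grasp point (between the pads) is the TCP (tip_reach is the distance from the TCP to the fingertips, in m); z points along the fingers, y is the line along which they close (so a half turn about z gives the same grasp; the last joint's range is limited). The gripper opens to 88 mm and grips with 3 to 60 N. Pads are 19 mm wide; open, the fingers measure 130 mm over their backs; the gripper's body (78 mm by 193 mm) begins 47 mm behind the grasp point.
Start: joints at [-1.031, 0.359, 0.012, 0, -1.224, -0.288], TCP at [0.168, -0.654, 0.246] pointing down, gripper open.
Joint ranges: [-3.07, 3.07], [-1.43, 2.12], [-1.02, 1.25], [-3.03, 1.67], [-3.05, -0], [-3.03, 3.03]. Speed limits (rad/s): [2.39, 2.39, 3.01, 3.14, 3.14, 3.14].

## Interface

Orientations are given as [roll, pitch, yaw] about the fixed x, y, z axes, in that order (R = Rz(yaw) Ry(pitch) Rx(roll)).
In Python, from station import get_state, grab_frame, calibration, job_done, find_in, mark_of, tip_reach gives the robot as it stands.
- The arm moves only by the shell command python3 -m handwheel 'ROWS' [OPENING] [FORCE]. ROWS is JSON, a list of rows, each an object with "delta_pos": the shift along the world's x, y, z in units of 30 mm (1.0 is 30 mm), a list of three; "dr": the turn, a rotation vector about the world's x, y, z in degrees, a list of three. In form: [{"delta_pos": [tx, ty, tz], "dr": [rx, ry, rz]}, ...]. A call has 1 to 10 rows; each row shifts and turns the commanded pose from where the row before left it; what a row does not reach is not made up. A row lasts 1/10 s, in which the tool goes at most 50 mm and 8.59 degrees, less where a joint would pass 70% of its speed; a pose out of reach is approached as far as the arm can. A call is refused whole if a number of a shift passes 1 or a number of a turn 8.59, either way. A call with a gripper value outside its range is refused whole. OPENING is the closure, from -1 (fully open) to 1 (shut), set as the call begins (- or left out, the last holds). The fingers move at their own pace and stop on an object; FORCE is the grip in N (left out, the last holds). Time passes only in rows, so rows that do not move let the fingers close. It gives the time, the measured TCP pose, the force, the opening and the grip force at its end, in the units of the state.
- get_state(): the state, without advancing time (a new reading comes with each control period).
- grab_frame(name): name is "scene" or "top" or "wrist"; returns the picture (384x512x3 uint8, red, green, blue); there is no depth.
- calibration(name): a dict with "fx", "fy", "cx", "cy" (pixels), "extrinsics" (4x4, takes a point from world to camera coordinates). Camera axes: x right, y down, z forward; pixel columns grow to the right and rows downward; lengths in m; the calibration is good to about 2 mm. The wrist camera is an equidistant fisheye: a pixel r from the principal point sees the ray r / f radians off the axis. A picture is of the moment at which its call begins: read the wrist's pose just before it. calibration takes no time and is no camera call; for the wrist camera it gives the pose at the moment of the call.
- job_done(): hands the job in; it is judged then, once.
Trained networks look in the newest picture that a camera, given by its name, has taken for a name from the list of things; names that differ only in an ending like _2 or _b are one class to them, and where a whole thing is asked for, a point or a joint stands for the part that bears it (a point fixed in the world has none). Each returns a list of dicts, best first, with "conf" (0 to 1); they miss things now and then, are a little off and sometimes report something else, mostly with a low value. They report only what shows in the picture. A call takes as long as a camera call. They do not tell look-alikes from the thing itself.
- find_in(camera, query): "location" ([column, row] in pixels, amid what is visible of it).
- mark_of(camera, query): "location" ([column, row] in pixels: a listed point, or the origin of a listed thing).
The state is a dict: "t": time; "q": joint angles; "qd": joint speeds; "joint_efforts": joint torques, N m; "eef_pos": TCP position; "ee_rot": TCP orientation; "force": force on the tool from outside, world axes, zero at the start; "moment": the same for the moment, N m; "width": finger opening in m; "gripper_force": force on a finger pad.
Only numpy, scipy, OpenCV 4.12 (cv2) and the standard library are available. Lean on these libraries where they do the work, as an engineer would, in place of code of your own. Each camera call takes 0.05 s, during which the arm holds its last target. There are 200 camera calls.

## Task

Two of the three bays in the tube station still have an old spacer at the bottom. Pick up the tall screw-cap tube and stand it upright, cap up, in the one bay that is free, fully home on the bay's floor; feel for it by how deep the tube will go, and move on if it stops short on a spacer.

Things in the scene. Friction and masses are not known exactly. Their poses are not given: they have to be found in the camera images.
- tube_centre (a point): the only tall slim tube: clear, self-standing 50 ml tube, blue screw cap, flat foot, 112 mm tall, barrel 28 mm across, cap 34 mm (the top 20 mm or so), 50 g, upright among wider bottles and short vials. Point on its axis half-way up, 56 mm above the foot; z points up to the cap. Hold the barrel 60 to 75 mm above the foot, so that the fingers stay clear of the station when it is home.
- bay_1 (a point): bay at the +y end of the tube station, a grey plastic block fixed to the worktop, 78 mm wide, 198 long, 40 high, with three alike square bays in a row along its length, 60 mm apart, 46 x 46 mm, open upward, walls upright. Point: centre of the bay's mouth, level with the block's top; y along the row towards this end, x across, z up.
- bay_2 (a point): the middle bay of the station, alike; point and axes as for bay_1. Depth of a bay below its mouth: 32 mm to a thin rubber floor pad if free, only 16 mm to the top of a left-over black rubber spacer disc (42 mm across, fixed) if not. Just one of the three is free; which one changes from start to start.
- bay_3 (a point): the bay at the -y end of the station, alike; point and axes as for bay_1.
There are look-alikes about, which are no part of the job. Several things look just like the part that bears tube_centre: the one meant starts farthest from the robot's base.

How it is judged:
At the end, for the whole second after the job is handed in: The tube stands released in one bay of the station, upright to 0.2 rad with the cap up, its axis within 18 mm of the bay's centre, and fully home on the bay's floor: its centre is less than 31 mm above the bay's mouth (24 mm when home; it would be 40 mm on a spacer) (((z of tube_centre in the frame of bay_1 between 0.01 and 0.031 m and horizontal distance between tube_centre and bay_1 below 0.018 m) or (z of tube_centre in the frame of bay_2 between 0.01 and 0.031 m and horizontal distance between tube_centre and bay_2 below 0.018 m) or (z of tube_centre in the frame of bay_3 between 0.01 and 0.031 m and horizontal distance between tube_centre and bay_3 below 0.018 m)) and angle between tube_centre's own z axis and vertical below 0.2 rad); the robot touches nothing.
It also fails if it takes over 51 s, if anything falls off the work surface, if the arm or the gripper's body presses on something with over 40 N, if the wrist force passes 120 N, or if a joint passes its speed limit or range.

## Working session

There is one attempt and no reset: what is moved stays moved. The work goes in short steps, Python scripts to look and compute and a shell command to move; the robot and the scene stay as the last step left them, time stands still between calls to the robot, and variables do not carry over. Pictures are saved under pics/ and viewed, at most 10 in all, crops included, and the job is handed in when it is done.

```bash
mkdir -p pics
cat > h.py <<'E'
import numpy as np,cv2
from station import *
def px2w(cam,uv,z,c=None):
    c=c or calibration(cam); E=np.array(c["extrinsics"]); R,t=E[:3,:3],E[:3,3]
    a=np.array([(uv[0]-c["cx"])/c["fx"],(uv[1]-c["cy"])/c["fy"]])
    if cam=="wrist":
        r=np.linalg.norm(a); d=np.r_[a/r*np.sin(r),np.cos(r)] if r>0 else np.array([0,0,1.])
    else: d=np.r_[a,1]
    o=-R.T@t; d=R.T@d
    return (o+d*(z-o[2])/d[2]).round(4)
def save(cam,n,f=None):
    f=grab_frame(cam) if f is None else f
    cv2.imwrite("pics/"+n,f[:,:,::-1]); return f
E
python3 - <<'E'
from h import *
print(tip_reach if not callable(tip_reach) else tip_reach(),get_state())
zs=dict(tube_centre=.056,bay_1=.04,bay_2=.04,bay_3=.04)
for cam in("top","scene"):
    save(cam,cam+"1.png")
    for q in zs:
        if q in("bay_2",):pass
        for d in mark_of(cam,q): print(cam,q,np.round(d["location"],1),round(d["conf"],2),px2w(cam,d["location"],zs[q]))
E
```

```text
0.019 {'t': 0.0, 'q': array([-1.03092190e+00,  3.59384089e-01,  1.10393271e-02, -3.62401115e-04,
       -1.22410800e+00, -2.88104462e-01]), 'qd': array([-0.00153696,  0.00056178,  0.00119891,  0.00036923,  0.00059273,
       -0.00089279]), 'joint_efforts': array([ 5.15685842e-04, -5.82707334e+01,  2.93053633e+01,  6.99657887e+00,
        6.85199499e-03, -1.77102997e-04]), 'eef_pos': array([ 0.16801574, -0.65326565,  0.24461377]), 'ee_rot': array([ 3.13990768e+00, -1.44063214e-04, -2.88994599e+00]), 'force': array([0.01542308, 0.23800205, 0.78760124]), 'moment': array([-0.0114547 ,  0.00751081, -0.0246827 ]), 'gripper_force': 0.0, 'width': 0.0874866490646272}
top tube_centre [372.8 216.8] 0.71 [ 0.4401 -0.3084  0.056 ]
top tube_centre [400.  198.9] 0.59 [ 0.4893 -0.3855  0.056 ]
top bay_1 [147.1 204.2] 0.83 [0.4815 0.3208 0.04  ]
top bay_1 [163.3 211. ] 0.81 [0.4619 0.2744 0.04  ]
top bay_1 [121.5 198.8] 0.65 [0.4974 0.394  0.04  ]
top bay_2 [147.1 204.2] 0.83 [0.4815 0.3208 0.04  ]
top bay_2 [163.3 211. ] 0.81 [0.4619 0.2744 0.04  ]
top bay_2 [121.5 198.8] 0.65 [0.4974 0.394  0.04  ]
top bay_3 [147.1 204.2] 0.83 [0.4815 0.3208 0.04  ]
top bay_3 [163.3 211. ] 0.81 [0.4619 0.2744 0.04  ]
top bay_3 [121.5 198.8] 0.65 [0.4974 0.394  0.04  ]
scene tube_centre [330.9 143.6] 0.6 [ 0.4737 -0.3749  0.056 ]
scene tube_centre [329.5 156.7] 0.52 [ 0.4385 -0.3148  0.056 ]
scene bay_1 [181.7 278.1] 0.66 [0.4632 0.33   0.04  ]
scene bay_1 [158.7 284.5] 0.64 [0.4933 0.3828 0.04  ]
scene bay_1 [199.8 262.9] 0.55 [0.4624 0.2644 0.04  ]
scene bay_2 [181.7 278.1] 0.66 [0.4632 0.33   0.04  ]
scene bay_2 [158.7 284.5] 0.64 [0.4933 0.3828 0.04  ]
scene bay_2 [199.8 262.9] 0.55 [0.4624 0.2644 0.04  ]
scene bay_3 [181.7 278.1] 0.66 [0.4632 0.33   0.04  ]
scene bay_3 [158.7 284.5] 0.64 [0.4933 0.3828 0.04  ]
scene bay_3 [199.8 262.9] 0.55 [0.4624 0.2644 0.04  ]
```

View pics/top1.png

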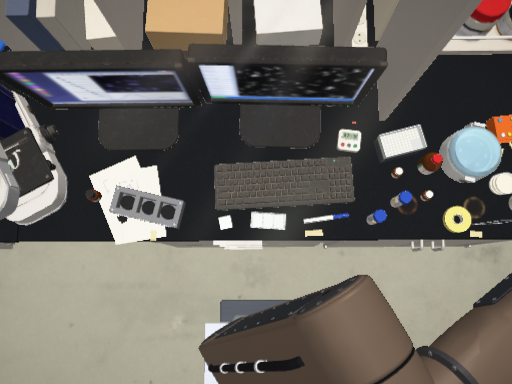

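View pics/scene1.png

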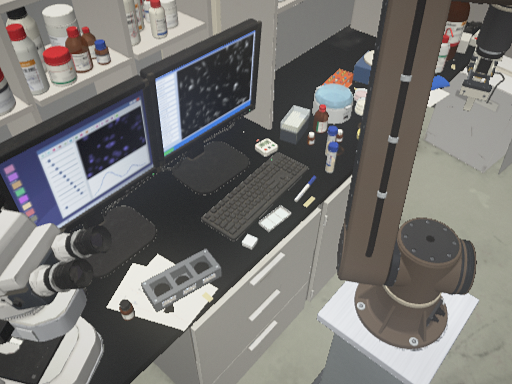

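The top view shows the station at (148,208) with bays at about (127,203), (148,208) and (168,212). Candidates for the tube are the blue caps at (403,199) and (377,216). The red-capped brown bottle at (431,162) and the short vials at (397,172) and (427,195) don't fit. The farther tube from the base is the (403,199) one, so I'll check it in one close crop.

Run:
```python
from h import *
a=cv2.imread("pics/top1.png")[140:240,345:512]; b=cv2.imread("pics/scene1.png")[90:190,290:390]
c=cv2.imread("pics/top1.png")[170:250,80:200]
r=lambda i:cv2.resize(i,None,fx=300/i.shape[0],fy=300/i.shape[0],interpolation=2)
top=np.hstack([r(a)[:, :500],r(b)]); o=np.zeros((600,800,3),np.uint8); o[:300,:top.shape[1]]=top; d=r(c)[:,:450]; o[300:,:d.shape[1]]=d
cv2.imwrite("pics/crop.png",o)
for uv in((377,216),(403,199),(397,172),(427,195)): print(uv,px2w("top",uv,.112))
for uv in((127,203),(148,208),(168,212)): print(uv,px2w("top",uv,.04))
c=calibration("top");E=np.array(c["extrinsics"]);print(-E[:3,:3].T@E[:3,3])
```

```text
(377, 216) [ 0.4362 -0.307   0.112 ]
(403, 199) [ 0.481  -0.3776  0.112 ]
(397, 172) [ 0.5541 -0.3654  0.112 ]
(427, 195) [ 0.4913 -0.4414  0.112 ]
(127, 203) [0.4853 0.3779 0.04  ]
(148, 208) [0.4707 0.3179 0.04  ]
(168, 212) [0.4589 0.261  0.04  ]
[ 0.2979886  -0.00694579  1.39692852]
```

View pics/crop.png

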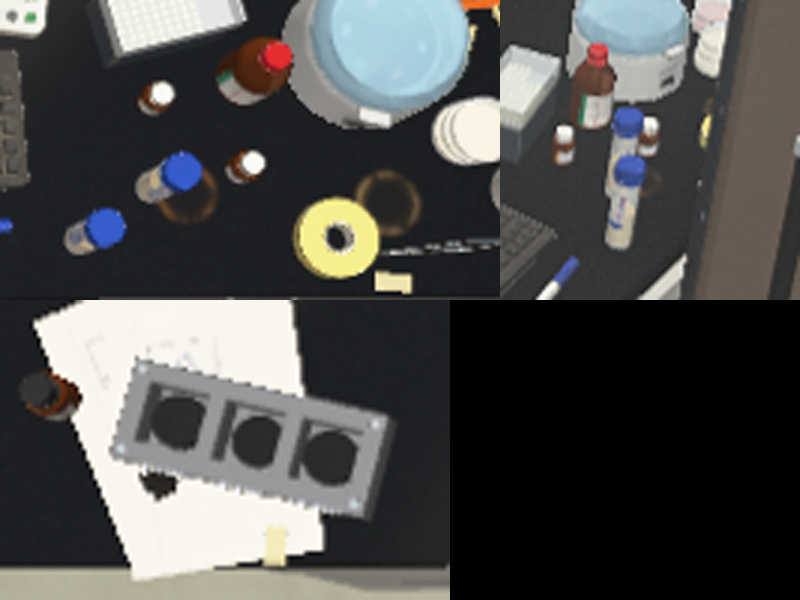

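The crop shows two identical clear tubes with blue caps. The one at top pixel (403,199), about (0.481, -0.378), is farther from the base than the one at (377,216), so I choose it. All three bays look the same. The tool's closing line should sit at about 55° to clear the neighbours, so I'm moving above the tube.

```bash
python3 -m handwheel '[{"delta_pos":[1,0.9,0],"dr":[0,0,-4.9]},{"delta_pos":[1,0.9,0],"dr":[0,0,-4.9]},{"delta_pos":[1,0.9,0],"dr":[0,0,-4.9]},{"delta_pos":[1,0.9,0],"dr":[0,0,-4.9]},{"delta_pos":[1,0.9,0],"dr":[0,0,-4.9]},{"delta_pos":[1,0.9,0],"dr":[0,0,-4.9]},{"delta_pos":[1,0.9,0],"dr":[0,0,-4.9]},{"delta_pos":[1,0.9,0],"dr":[0,0,-4.9]},{"delta_pos":[1,0.9,0],"dr":[0,0,-4.9]},{"delta_pos":[1,0.9,0],"dr":[0,0,-4.9]}]' -1 15
python3 -m handwheel '[{"delta_pos":[0,0,0],"dr":[0,0,0]},{"delta_pos":[0,0,0],"dr":[0,0,0]},{"delta_pos":[0,0,0],"dr":[0,0,0]}]'
python3 - <<'E'
from h import *
c=calibration("wrist"); s=get_state(); f=save("wrist","w1.png"); print(s["eef_pos"],s["ee_rot"],s["q"])
for d in mark_of("wrist","tube_centre"): print(np.round(d["location"],1),round(d["conf"],2),px2w("wrist",d["location"],.056,c))
# blue cap tops
m=cv2.inRange(cv2.cvtColor(f,cv2.COLOR_RGB2HSV),(105,140,60),(125,255,255))
n,l,st,ce=cv2.connectedComponentsWithStats(m)
for i in range(1,n):
    if st[i,4]>60: print("blue",st[i],ce[i].round(1),px2w("wrist",ce[i],.105,c))
E
```

```text
t: 1.5
eef_pos: [0.4692, -0.3824, 0.2459]
ee_rot: [3.141, 0.001, 2.535]
force: [0.5, -1.1, -0.3]
width: 0.0874
gripper_force: 0.0
t: 1.8
eef_pos: [0.4677, -0.3839, 0.2455]
ee_rot: [-3.141, -0.0, 2.539]
force: [0.1, -0.6, -0.1]
width: 0.0873
gripper_force: 0.0
[ 0.4677372  -0.38392213  0.24553344] [-3.14148832e+00 -2.22465893e-04  2.53863737e+00] [-3.64746954e-01  2.44932586e-01 -1.48857920e-01  5.29433666e-05
 -1.17724663e+00 -1.80902495e+00]
[285.2 117.5] 0.88 [ 0.4345 -0.316   0.056 ]
[259.4 186.2] 0.84 [ 0.483  -0.3835  0.056 ]
blue [328  74  30  28 348] [342.6  87.8] [ 0.4362 -0.2568  0.105 ]
blue [ 275  102   38   37 1089] [293.3 119.8] [ 0.4361 -0.3144  0.105 ]
blue [ 244  183   35   37 1035] [261.2 201.2] [ 0.4851 -0.3842  0.105 ]
```

View pics/w1.png

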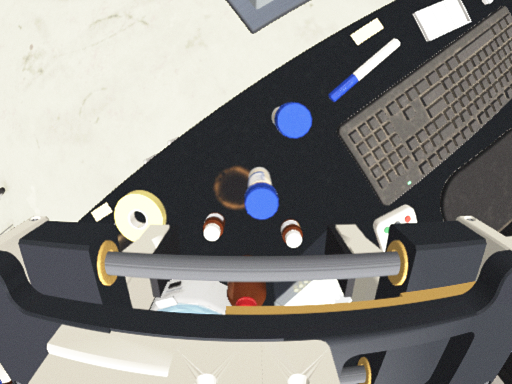

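The wrist view shows the chosen tube at (261,201) with the two vials at (213,228) and (291,235) clear of the finger lines. The other tube is at (293,120). The estimates agree: the tube is at (0.484, -0.384). I'm shifting x by +16 mm and going down to z=0.070.

```bash
python3 -m handwheel '[{"delta_pos":[0.54,0,0],"dr":[0,0,0]},{"delta_pos":[0,0,-0.5],"dr":[0,0,0]},{"delta_pos":[0,0,-0.8],"dr":[0,0,0]},{"delta_pos":[0,0,-0.8],"dr":[0,0,0]},{"delta_pos":[0,0,-0.8],"dr":[0,0,0]},{"delta_pos":[0,0,-0.8],"dr":[0,0,0]},{"delta_pos":[0,0,-0.8],"dr":[0,0,0]},{"delta_pos":[0,0,-0.8],"dr":[0,0,0]},{"delta_pos":[0,0,-0.5],"dr":[0,0,0]},{"delta_pos":[0,0,0],"dr":[0,0,0]}]' -1 15
python3 -m handwheel '[{"delta_pos":[0,0,0],"dr":[0,0,0]},{"delta_pos":[0,0,0],"dr":[0,0,0]},{"delta_pos":[0,0,0],"dr":[0,0,0]},{"delta_pos":[0,0,0],"dr":[0,0,0]},{"delta_pos":[0,0,0],"dr":[0,0,0]},{"delta_pos":[0,0,0],"dr":[0,0,0]},{"delta_pos":[0,0,0],"dr":[0,0,0]},{"delta_pos":[0,0,0],"dr":[0,0,0]}]' 1 15
```

```text
t: 2.9
eef_pos: [0.483, -0.3837, 0.0691]
ee_rot: [-3.141, -0.004, 2.537]
force: [-0.4, -0.0, 0.4]
width: 0.0874
gripper_force: 0.0
t: 3.7
eef_pos: [0.4843, -0.3837, 0.0716]
ee_rot: [-3.142, -0.0, 2.538]
force: [-0.9, 0.2, 0.7]
width: 0.0293
gripper_force: 0.0
```

```bash
python3 -m handwheel '[{"delta_pos":[0,0,0],"dr":[0,0,0]},{"delta_pos":[0,0,0],"dr":[0,0,0]},{"delta_pos":[0,0,0],"dr":[0,0,0]}]' 1 20
python3 -m handwheel '[{"delta_pos":[0,0,0.3],"dr":[0,0,0]},{"delta_pos":[0,0,0.8],"dr":[0,0,0]},{"delta_pos":[0,0,1],"dr":[0,0,0]},{"delta_pos":[0,0,1],"dr":[0,0,0]},{"delta_pos":[0,0,1],"dr":[0,0,0]},{"delta_pos":[0,0,0.9],"dr":[0,0,0]},{"delta_pos":[0,0.5,0.3],"dr":[0,0,3]},{"delta_pos":[0,0.8,0],"dr":[0,0,3]},{"delta_pos":[0,1,0],"dr":[0,0,3]},{"delta_pos":[0,1,0],"dr":[0,0,3]}]'
```

```text
t: 4.0
eef_pos: [0.4844, -0.3837, 0.0715]
ee_rot: [3.142, -0.0, 2.538]
force: [0.1, -0.0, 0.1]
width: 0.0282
gripper_force: 20.0
t: 5.0
eef_pos: [0.4837, -0.2833, 0.2304]
ee_rot: [3.141, -0.001, 2.75]
force: [0.8, 0.6, -0.2]
width: 0.028
gripper_force: 20.0
```

```bash
python3 -m handwheel '[{"delta_pos":[0,1,0],"dr":[0,0,2]},{"delta_pos":[0,1,0],"dr":[0,0,2]},{"delta_pos":[0,1,0],"dr":[0,0,2]},{"delta_pos":[0,1,0],"dr":[0,0,2]},{"delta_pos":[0,1,0],"dr":[0,0,2]},{"delta_pos":[0,1,0],"dr":[0,0,2]},{"delta_pos":[0,1,0],"dr":[0,0,2]},{"delta_pos":[0,1,0],"dr":[0,0,2]},{"delta_pos":[0,1,0],"dr":[0,0,2]},{"delta_pos":[0,1,0],"dr":[0,0,2]}]'
python3 -m handwheel '[{"delta_pos":[0,1,0],"dr":[0,0,1]},{"delta_pos":[0,1,0],"dr":[0,0,1]},{"delta_pos":[0,1,0],"dr":[0,0,1]},{"delta_pos":[0,1,0],"dr":[0,0,1]},{"delta_pos":[0,1,0],"dr":[0,0,1]},{"delta_pos":[0,1,0],"dr":[0,0,1]},{"delta_pos":[0,0.6,0],"dr":[0,0,1]},{"delta_pos":[0,0.3,0],"dr":[0,0,1]},{"delta_pos":[0,0,0],"dr":[0,0,1]},{"delta_pos":[0,0,0],"dr":[0,0,1]}]'
python3 -m handwheel '[{"delta_pos":[0,0,0],"dr":[0,0,0]},{"delta_pos":[0,0,0],"dr":[0,0,0]}]'
python3 - <<'E'
from h import *
s=get_state(); print(s["eef_pos"],s["ee_rot"],s["q"])
for cam in("wrist","top"):
    c=calibration(cam); f=save(cam,cam+"2.png")
    for d in mark_of(cam,"bay_2"): print(cam,np.round(d["location"],1),round(d["conf"],2),px2w(cam,d["location"],.04,c))
E
```

```text
t: 6.0
eef_pos: [0.4835, 0.0167, 0.2306]
ee_rot: [3.141, -0.0, 3.1]
force: [1.1, 0.0, -0.5]
width: 0.028
gripper_force: 20.0
t: 7.0
eef_pos: [0.4841, 0.2216, 0.2304]
ee_rot: [-3.141, -0.001, -3.011]
force: [-0.6, -0.0, -0.2]
width: 0.028
gripper_force: 20.0
t: 7.2
eef_pos: [0.4844, 0.2214, 0.2307]
ee_rot: [3.142, 0.0, -3.013]
force: [0.0, 0.8, -0.1]
width: 0.0275
gripper_force: 20.0
[0.48437194 0.22141449 0.23067521] [ 3.14153276e+00  2.56060067e-06 -3.01317825e+00] [ 7.97135362e-01  1.35247225e-01 -3.23229415e-01 -5.06328939e-05
 -1.11228055e+00 -2.23949487e+00]
wrist [292.  159.9] 0.95 [0.4612 0.2651 0.04  ]
wrist [340.  179.1] 0.81 [0.4756 0.3256 0.04  ]
wrist [378.1 196.5] 0.8 [0.4904 0.3802 0.04  ]
top [144.5 204.8] 0.77 [0.4798 0.3281 0.04  ]
top [163.6 209.7] 0.75 [0.4655 0.2736 0.04  ]
top [121.4 199.5] 0.71 [0.4954 0.3942 0.04  ]
```

View pics/wrist2.png

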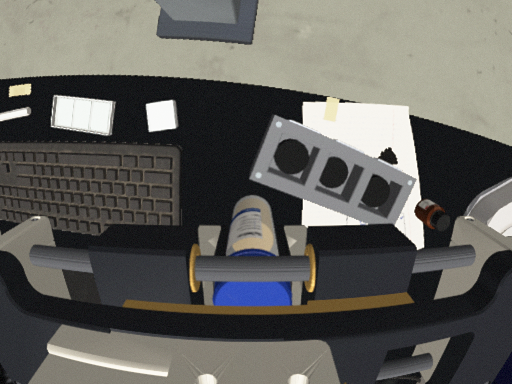

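The wrist view shows the station's bays at (292,158), (336,175) and (378,192), which is bays 3, 2 and 1, and the tube held upright. The estimates fit a 60 mm pitch: about (0.461,0.265), (0.4756,0.324) and (0.490,0.382). Bay 2's disc looks smallest, so probably deepest, and I'll try it first.

```bash
python3 -m handwheel '[{"delta_pos":[-0.1,0.8,0],"dr":[0,0,0]},{"delta_pos":[-0.1,0.9,0],"dr":[0,0,0]},{"delta_pos":[-0.1,0.9,0],"dr":[0,0,0]},{"delta_pos":[0,0.82,0],"dr":[0,0,0]},{"delta_pos":[0,0,-0.6],"dr":[0,0,0]},{"delta_pos":[0,0,-0.8],"dr":[0,0,0]},{"delta_pos":[0,0,-0.8],"dr":[0,0,0]},{"delta_pos":[0,0,-0.8],"dr":[0,0,0]},{"delta_pos":[0,0,-0.5],"dr":[0,0,0]},{"delta_pos":[0,0,0],"dr":[0,0,0]}]'
python3 - <<'E'
from h import *
s=get_state(); print(s["eef_pos"])
c=calibration("wrist"); f=save("wrist","wrist3.png")
for d in mark_of("wrist","bay_2"): print(np.round(d["location"],1),round(d["conf"],2),px2w("wrist",d["location"],.04,c))
cv2.imwrite("pics/w3c.png",cv2.resize(f[100:300,150:400,::-1],None,fx=3,fy=3,interpolation=2))
E
```

```text
t: 8.4
eef_pos: [0.4745, 0.3241, 0.1232]
ee_rot: [-3.139, -0.003, -3.012]
force: [0.1, 0.4, -0.2]
width: 0.028
gripper_force: 20.0
[0.47449608 0.32409617 0.12317028]
```

View pics/w3c.png

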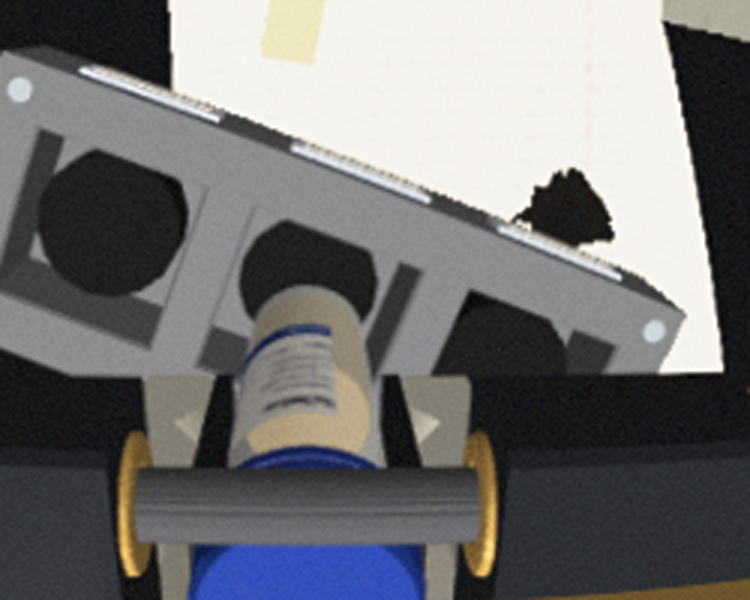

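The crop shows the tube foot at about (305,310), centred sideways over bay 2, whose mouth spans about x 205–420. Bay 3 is on the left and bay 1 on the right. I'm going down gently.

```bash
python3 -m handwheel '[{"delta_pos":[0,0,-0.3],"dr":[0,0,0]},{"delta_pos":[0,0,-0.3],"dr":[0,0,0]},{"delta_pos":[0,0,-0.15],"dr":[0,0,0]},{"delta_pos":[0,0,-0.1],"dr":[0,0,0]},{"delta_pos":[0,0,-0.1],"dr":[0,0,0]},{"delta_pos":[0,0,-0.1],"dr":[0,0,0]},{"delta_pos":[0,0,0],"dr":[0,0,0]}]'
```

```text
t: 9.2
eef_pos: [0.4752, 0.3248, 0.0937]
ee_rot: [-3.141, -0.0, -3.012]
force: [0.4, -0.3, -1.1]
width: 0.0279
gripper_force: 20.0
```

```bash
python3 -m handwheel '[{"delta_pos":[0,0,-0.1],"dr":[0,0,0]},{"delta_pos":[0,0,-0.1],"dr":[0,0,0]},{"delta_pos":[0,0,0],"dr":[0,0,0]}]'
```

```text
t: 9.5
eef_pos: [0.4752, 0.3247, 0.0876]
ee_rot: [-3.141, -0.001, -3.012]
force: [0.4, -0.3, -1.0]
width: 0.0277
gripper_force: 20.0
```

```bash
python3 -m handwheel '[{"delta_pos":[0,0,-0.1],"dr":[0,0,0]},{"delta_pos":[0,0,-0.1],"dr":[0,0,0]},{"delta_pos":[0,0,0],"dr":[0,0,0]}]'
python3 -m handwheel '[{"delta_pos":[0,0,-0.06],"dr":[0,0,0]},{"delta_pos":[0,0,0],"dr":[0,0,0]}]'
```

```text
t: 9.8
eef_pos: [0.4751, 0.3247, 0.0815]
ee_rot: [-3.141, -0.001, -3.012]
force: [-0.5, -0.4, -0.5]
width: 0.0279
gripper_force: 20.0
t: 10.0
eef_pos: [0.4753, 0.3249, 0.0801]
ee_rot: [-3.141, -0.0, -3.012]
force: [-0.1, 0.2, -1.1]
width: 0.0282
gripper_force: 20.0
```

```bash
python3 -m handwheel '[{"delta_pos":[0,0,-0.06],"dr":[0,0,0]},{"delta_pos":[0,0,0],"dr":[0,0,0]},{"delta_pos":[0,0,0],"dr":[0,0,0]}]'
```

```text
t: 10.3
eef_pos: [0.4757, 0.325, 0.0795]
ee_rot: [3.141, 0.001, -3.012]
force: [-0.3, -1.4, 7.0]
width: 0.0283
gripper_force: 20.0
```

Contact came at z=0.0795, the full depth of a free bay (a spacer would have stopped it at 0.0955). I'm releasing and going straight up.

```bash
python3 -m handwheel '[{"delta_pos":[0,0,0.03],"dr":[0,0,0]},{"delta_pos":[0,0,0],"dr":[0,0,0]},{"delta_pos":[0,0,0],"dr":[0,0,0]},{"delta_pos":[0,0,0],"dr":[0,0,0]},{"delta_pos":[0,0,0],"dr":[0,0,0]},{"delta_pos":[0,0,0],"dr":[0,0,0]},{"delta_pos":[0,0,0],"dr":[0,0,0]}]' -1
python3 -m handwheel '[{"delta_pos":[0,0,0.3],"dr":[0,0,0]},{"delta_pos":[0,0,0.6],"dr":[0,0,0]},{"delta_pos":[0,0,0.8],"dr":[0,0,0]},{"delta_pos":[0,0,0.8],"dr":[0,0,0]},{"delta_pos":[0,0,0.8],"dr":[0,0,0]},{"delta_pos":[0,0,0.8],"dr":[0,0,0]},{"delta_pos":[0,0,0.8],"dr":[0,0,0]},{"delta_pos":[0,0,0.3],"dr":[0,0,0]},{"delta_pos":[0,0,0],"dr":[0,0,0]},{"delta_pos":[0,0,0],"dr":[0,0,0]}]'
python3 - <<'E'
from h import *
c=calibration("wrist"); f=save("wrist","w4.png"); g=grab_frame("scene")
for d in mark_of("wrist","tube_centre"): print(np.round(d["location"],1),round(d["conf"],2),px2w("wrist",d["location"],.064,c))
r=lambda i:cv2.resize(i,(400,400),interpolation=2)
cv2.imwrite("pics/end.png",np.hstack([r(f[80:280,170:370]),r(g[210:330,120:240])])[:,:,::-1])
E
```

```text
t: 11.0
eef_pos: [0.4753, 0.3249, 0.0793]
ee_rot: [-3.142, -0.0, -3.012]
force: [-0.2, -0.6, -0.1]
width: 0.0785
gripper_force: 0.0
t: 12.0
eef_pos: [0.4749, 0.3246, 0.2347]
ee_rot: [-3.141, -0.001, -3.012]
force: [-1.0, -0.0, -0.3]
width: 0.0874
gripper_force: 0.0
[249.9 182.2] 0.67 [0.4784 0.3238 0.064 ]
```

View pics/end.png

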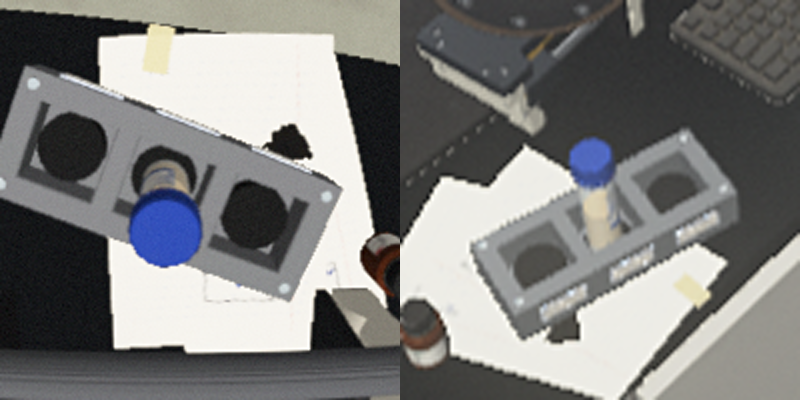

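The picture shows the tube standing upright in the middle bay (cap at (165,230) left, (592,160) right), released, with the gripper well clear.

```bash
python3 -c "
from station import *
print(job_done())"
```

```text
the job is handed in; nothing more can be done
None
```

The tube stands released, upright and cap up in bay 2 (the middle bay), fully home on its floor going by the depth where it touched, and I've handed the job in after about 12 s of robot time; no verdict came back.

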